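Find the hidden catch and spring the pasta box open

TASK

Open the clear storage box of lasagne sheets: its lid is held by a concealed catch, a push plate let almost flush into the plain white deck along the box's front, somewhere along its length. With the fingertips feel along the deck until you find the plate that gives, press it down so that the lid springs fully open, then let go and move clear. Do not pick up or disturb anything else on the table.

Things in the scene. Friction and masses are not known exactly. Their poses are not given: they have to be found in the camera images.
- box: clear acrylic storage box, fixed to the table: 214 mm along its x, 340 along y, 120 high. Origin: centre of its underside; x runs from the white front deck (robot's side) back to the lid's hinge, y along the deck. The clear lid, level with the deck, covers x = -29 to +99 mm.
- deck_middle (a point): mid-point of the white deck's flat, rigid top (box frame x = -69, y = 0, z = 120 mm; axes as the box's). The deck spans 36 mm to either side along x and 128 mm either way along y, up to white end caps 2 mm higher. The catch's centre is on this line (x = -69 mm), at an unknown y from -92 to +92 mm, different each time.
- catch (a joint): how far the white push plate is down (m): 0 up, lets the lid go at 0.004, 0.007 fully down; springs back. Plate 62 mm (y) by 48 mm (x), top 1.5 mm below the deck, in a 66 by 52 mm opening that shows as a thin grey outline. Spring about 1.2 N at first, 4 N fully down. A fingertip must fit wholly inside the opening, else it meets the rigid deck.
- lid (a joint): opening of the lid (rad): 0 shut and caught (cannot be prised), 1.5 fully open, nearly upright. Let go by the catch, it springs up by itself in about 1.5 s and stays; its front edge rises to 128 mm above the deck and swings away from the robot.
- colander: white enamel colander with two blue side loops, loose on the table: 112 mm rim radius (138 mm out to the loops, along its y), 105 mm high. Origin: centre of its underside.
- rolling_pin: beech rolling pin lying on the table along its y axis: 410 mm long, barrel 230 mm long and 50 mm thick. Origin: underside, mid-length.
- pastry_brush: pastry brush with a steel handle and a grey silicone head, lying flat: 187 mm long (x from -108 to +79 mm, head at +x), 34 mm wide, 16 mm high. Origin: underside, near the middle.
- pastry_wheel: brass pastry cutting wheel with a beech handle, lying flat: 175 mm long along x, 46 mm wide, 23 mm high. Origin: underside.
- crank: the pasta machine's removed crank, lying flat: 140 mm long along x, with a 25 mm dark wooden knob standing 61 mm high at +x and a steel stub 53 mm high at -x. Origin: underside, mid-length.
- semolina_jar: amber glass jar with a wooden lid, upright: 92 mm wide, 130 mm high. Origin: centre of its underside.
- egg_bowl: blue ceramic bowl: 124 mm wide, 55 mm high. Origin: centre of its underside.

How it is judged:
By the outcome, as a careful person would: the job done as asked, in the order asked, and still so for the second after the job is handed in, with the robot touching nothing.
It also fails if it takes over 48 s, if anything falls off the work surface, if the arm or the gripper's body presses on something with over 40 N, if the wrist force passes 120 N, or if a joint passes its speed limit or range.

ROBOT

A 7-joint arm with a two-finger parallel gripper is mounted at the origin on the work surface. World frame = base frame: x ahead of the robot, y to its left, z up, the work surface at z = 0. Lengths are in m, angles in rad, forces in N, time in s.
With the tool pointing down it reaches from about 0.425 to 0.95 m from the base axis. Payload 4.7 kg.
Tool frame: the origin (TCP) lies midway between the tips of the shut fingers; the grasp point (between the pads) lies manip.hold_point_z behind it (manip.hold_point_z is the distance from the TCP to the grasp point, in m); z points along the fingers, y is the line along which they close (so a half turn about z gives the same grasp; the last joint's range is limited). The gripper opens to 87 mm and grips with 3 to 60 N. Pads are 19 mm wide; open, the fingers measure 117 mm over their backs; the gripper's body (75 mm by 190 mm) begins 51 mm behind the grasp point.
Start: joints at [1.092, 0.469, -0.049, 1.532, 0.024, 1.141, -0.082], TCP at [0.294, -0.608, 0.223] pointing down, gripper open.
Joint ranges: [-2.59, 2.59], [-0.33, 1.99], [-1.39, 1.29], [0.1, 2.45], [-1.04, 4.18], [0.21, 1.99], [-2.66, 2.66]. Speed limits (rad/s): [2.57, 2.57, 3.14, 3.14, 3.14, 3.14, 3.14].

INTERFACE

Orientations are given as a unit quaternion [x, y, z, w].
In Python, from rig import manip, grab_frame gives the robot as it stands.
- The arm moves only by the tool carry_out, never from a script. Its arguments are lists of equal length, an entry for each row: "offset": the shift along the tool's x, y, z in m, a list of three; "yaw": the turn about the tool's z in degrees; "grip": the opening, from 0 (shut) to 1 (fully open). A call has exactly 5 rows; each row shifts and turns the commanded pose from where the row before left it, along the tool's axes as they then stand; what a row does not reach is not made up. A row lasts 1/8 s, in which the tool goes at most 62.5 mm and 10.7 degrees, less where a joint would pass 70% of its speed; a pose out of reach is approached as far as the arm can. A call with a gripper value outside its range is refused whole. The fingers move at their own pace and stop on an object; "grip_force" is the grip in N (left out, the last holds). Time passes only in rows, so rows that do not move let the fingers close, or fill a call up. It gives the time, the measured TCP pose, the force, the opening and the grip force at its end, in the units of the state.
- manip.read_state(): the state, without advancing time (a new reading comes with each control period).
- grab_frame(name): name is "scene" or "top" or "wrist"; returns a dict with "image" (480x640x3 uint8, red, green, blue), "depth" (480x640 float32, m along the optical axis (not along the pixel's ray), 0 where there is no reading), "fx", "fy", "cx", "cy" (pixels), "rvec" (rotation vector, rad) and "tvec" (3), from world to camera coordinates, as OpenCV has them. Camera axes: x right, y down, z forward; pixel columns grow to the right and rows downward; lengths in m; the calibration is good to about 2 mm. A picture is of the moment at which its call begins.
- manip.job_done(): hands the job in; it is judged then, once.
The state is a dict: "clock": time; "joint_pos": joint angles; "joint_velocities": joint speeds; "effort": joint torques, N m; "position": TCP position; "tool_rot": TCP orientation; "wrist_force": force on the tool from outside, world axes, zero at the start; "ft_torque": the same for the moment, N m; "opening": finger opening in m; "finger_force": force on a finger pad.
Only numpy, scipy, OpenCV 4.12 (cv2) and the standard library are available. Lean on these libraries where they do the work, as an engineer would, in place of code of your own. Each camera call takes 0.05 s, during which the arm holds its last target. There are 200 camera calls.

## Working session

There is one attempt and no reset: what is moved stays moved. The work goes in short steps, Python scripts to look and compute and a tool call to move; the robot and the scene stay as the last step left them, time stands still between calls to the robot, and variables do not carry over. Pictures are saved under pics/ and viewed, at most 10 in all, crops included, and the job is handed in when it is done.

Besides the shell and the picture viewer there is one more tool, called after "Emit:" as name(argument=value, ...), one argument or row to a line, values as JSON. carry_out: Moves the arm, as the interface text tells. Its arguments: {"type":"object","properties":{"offset":{"type":"array"},"yaw":{"type":"array"},"grip":{"type":"array"},"grip_force":{"type":"number"}},"required":["offset","yaw","grip"]}

```bash
mkdir -p pics && python3 - <<'E'
from rig import manip, grab_frame
import cv2,pickle
for n in ("top","scene"):
    f=grab_frame(n); pickle.dump(f,open(f"{n}.pkl","wb")); cv2.imwrite(f"pics/{n}1.png",f["image"][:,:,::-1])
s=manip.read_state(); print(s["clock"],s["position"],s["tool_rot"],s["wrist_force"],s["opening"],manip.hold_point_z)
E
```

```text
0.1 [ 0.29322861 -0.60739742  0.22161201] [ 9.74820698e-01  2.22988490e-01 -2.26010356e-04 -8.30396649e-04] [1.25857763 0.30897168 1.06085891] 0.08689551348710431 0.0187
```

View pics/top1.png

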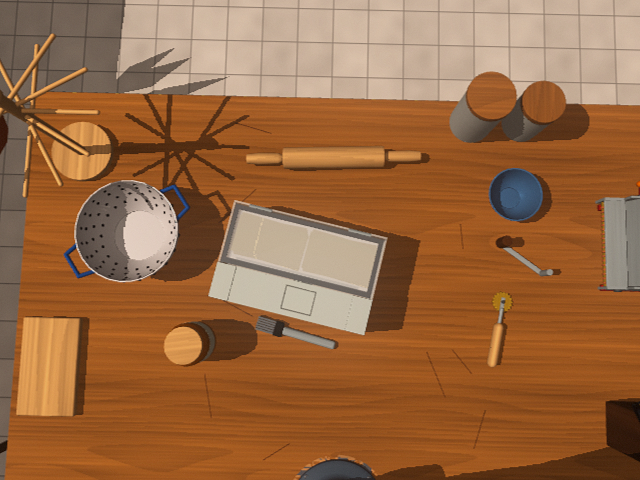

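View pics/scene1.png

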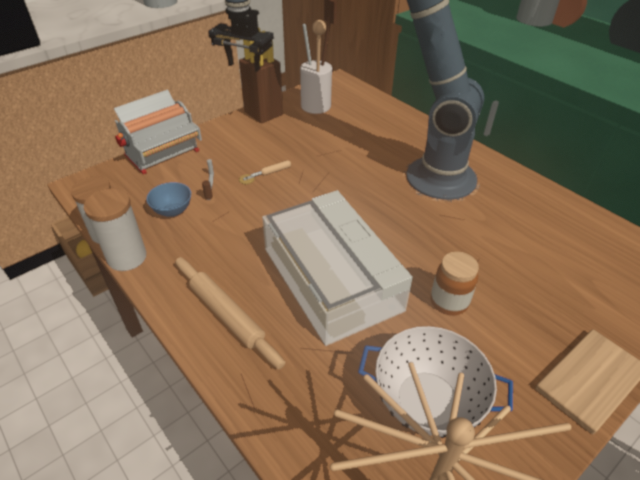

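The top view shows the box at centre with the deck along its lower edge, and a grey outline near (298,300). I'll enlarge the deck.

```bash
cat > h.py <<'E'
import numpy as np,cv2,pickle
def ray2plane(f,uv,z):
    R=cv2.Rodrigues(np.array(f["rvec"],float))[0];t=np.array(f["tvec"],float).ravel()
    d=np.c_[(np.array(uv,float)-[f["cx"],f["cy"]])/[f["fx"],f["fy"]],np.ones(len(uv))]@R
    c=-R.T@t
    return c+d*((z-c[2])/d[:,2])[:,None]
E
python3 - <<'E'
from h import *
f=pickle.load(open("top.pkl","rb"))
im=f["image"][195:345,200:400,::-1]
g=cv2.resize(im,None,fx=4,fy=4,interpolation=cv2.INTER_CUBIC)
g=np.clip((g.astype(float)-60)*1.3,0,255).astype(np.uint8)
cv2.imwrite("pics/crop1.png",g)
print(ray2plane(f,[(209,296),(366,334),(298,300)],.12), f["depth"][300,298],f["depth"][290,230])
E
```

```text
[[ 0.46548703  0.28218748  0.12      ]
 [ 0.39359247 -0.05142308  0.12      ]
 [ 0.46141866  0.09361792  0.12      ]] 1.2190851 1.2234857
```

View pics/crop1.png

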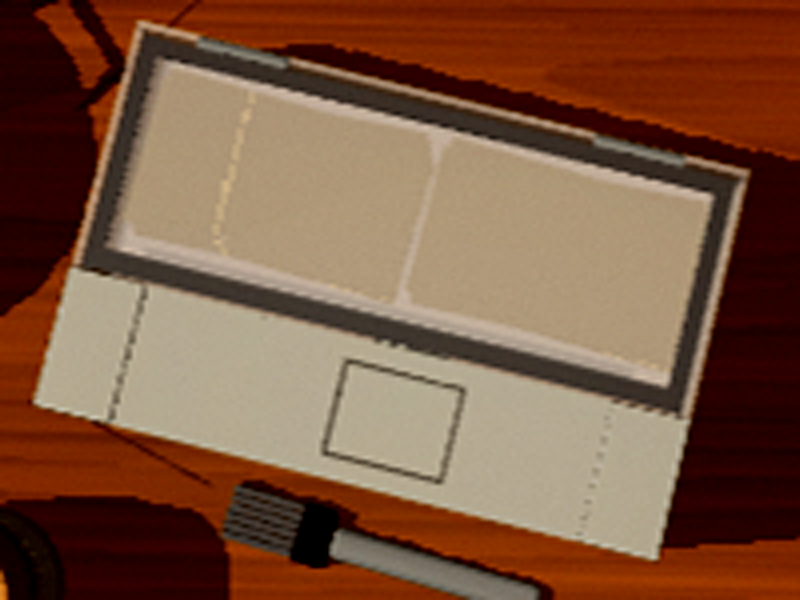

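The crop shows one grey outline with corners near (345,360), (465,388), (443,481), (323,453). The brush lies in front of the deck, and the lid is on the far side.

```bash
python3 - <<'E'
from h import *
from rig import manip
from scipy.spatial.transform import Rotation as Ro
f=pickle.load(open("top.pkl","rb"))
c=np.array([(345,360),(465,388),(443,481),(323,453)])/4+[199.6,194.6]
P=ray2plane(f,c,.12);print(P.round(4));print("ctr",P.mean(0),"sides",np.linalg.norm(P-np.roll(P,-1,0),axis=1))
k=ray2plane(f,np.array([(36,403),(658,558),(75,267),(686,416)])/4+[199.6,194.6],.122);print(k.round(4))
y=k[0]-k[1]+k[2]-k[3];print("box y ang",np.degrees(np.arctan2(y[1],y[0])))
R=cv2.Rodrigues(np.array(f["rvec"],float))[0];C=-R.T@np.ravel(f["tvec"]);print("cam",C)
# height map: max height of things near path
v,u=np.mgrid[0:480,0:640];d=f["depth"]
X=(np.dstack([(u-f["cx"])/f["fx"]*d,(v-f["cy"])/f["fy"]*d,d]).reshape(-1,3)-np.ravel(f["tvec"]))@R
for y0 in np.arange(-.8,.35,.1):
    m=(d.ravel()>0)&(abs(X[:,1]-y0)<.05)&(X[:,0]>.25)&(X[:,0]<.62)
    if m.any(): i=np.argmax(np.where(m,X[:,2],-9));print(round(y0,2),X[i].round(3))
s=manip.read_state();T=Ro.from_quat(s["tool_rot"]).as_matrix();print(T.round(3))
E
```

```text
[[0.4933 0.1203 0.12  ]
 [0.48   0.0563 0.12  ]
 [0.4309 0.0667 0.12  ]
 [0.4441 0.1304 0.12  ]]
ctr [0.46205872 0.09342933 0.12      ] sides [0.06539187 0.05022792 0.0651117  0.05028321]
[[ 0.4668  0.2827  0.122 ]
 [ 0.3934 -0.0473  0.122 ]
 [ 0.5392  0.2652  0.122 ]
 [ 0.4679 -0.0609  0.122 ]]
box y ang 77.55933050910203
cam [0.46000759 0.03853249 1.34733082]
-0.7 [ 0.501 -0.667  0.052]
-0.6 [ 0.282 -0.558  0.231]
-0.5 [ 0.285 -0.508  0.33 ]
-0.4 [ 0.599 -0.369  0.068]
-0.3 [ 0.337 -0.345  0.028]
-0.2 [ 0.321 -0.22   0.009]
-0.1 [ 0.551 -0.063  0.128]
-0.0 [ 0.396 -0.038  0.129]
0.1 [0.591 0.088 0.128]
0.2 [0.568 0.247 0.129]
0.3 [0.345 0.315 0.137]
[[ 0.901  0.435 -0.001]
 [ 0.435 -0.901  0.002]
 [-0.    -0.002 -1.   ]]
```

Emit:
carry_out(
  offset=[
    [0.01,0,0],
    [0.01,0,0],
    [0,0,0],
    [0,0,0],
    [0,0,0],
  ],
  yaw=[9.5,9.5,9.5,9.5,0],
  grip=[0,0,0,0,0],
  grip_force=10,
)

```text
clock: 0.72
position: [0.3121, -0.6004, 0.222]
tool_rot: [0.994, -0.105, -0.0, -0.0]
wrist_force: [-0.1, 0.4, -0.1]
opening: 0.0453
finger_force: 0.0
```

Emit:
carry_out(
  offset=[
    [0,-0.03,0],
    [0,-0.05,0],
    [0,-0.05,0],
    [0,-0.05,0],
    [0,-0.05,0],
  ],
  yaw=[0,0,0,0,0],
  grip=[0,0,0,0,0],
)

```text
clock: 1.35
position: [0.361, -0.3742, 0.2225]
tool_rot: [0.994, -0.105, 0.0, 0.0]
wrist_force: [1.7, 0.2, -0.2]
opening: 0.0015
finger_force: 0.0
```

Emit:
carry_out(
  offset=[
    [0,-0.05,0],
    [0,-0.05,0],
    [0,-0.05,0],
    [0,-0.05,0],
    [0,-0.05,0],
  ],
  yaw=[0,0,0,0,0],
  grip=[0,0,0,0,0],
)

```text
clock: 1.98
position: [0.4139, -0.13, 0.2227]
tool_rot: [0.994, -0.105, 0.0, 0.0]
wrist_force: [0.7, -0.4, 0.3]
opening: 0.0006
finger_force: 0.0
```

Emit:
carry_out(
  offset=[
    [0,-0.05,0],
    [0,-0.05,0],
    [0,-0.05,0],
    [0,-0.04,0],
    [0,-0.03,0],
  ],
  yaw=[0,0,0,0,0],
  grip=[0,0,0,0,0],
)

```text
clock: 2.6
position: [0.4604, 0.0853, 0.2226]
tool_rot: [0.995, -0.104, 0.0, -0.0]
wrist_force: [-0.0, -0.6, -0.8]
opening: 0.0006
finger_force: 0.0
```

Emit:
carry_out(
  offset=[
    [-0.005,-0.005,0.02],
    [0,0,0.03],
    [0,0,0.025],
    [0,0,0.01],
    [0,0,0],
  ],
  yaw=[0,0,0,0,0],
  grip=[0,0,0,0,0],
)

```text
clock: 3.22
position: [0.4564, 0.0893, 0.1374]
tool_rot: [0.994, -0.106, -0.0, 0.0]
wrist_force: [0.5, 0.1, 0.9]
opening: 0.0001
finger_force: 0.0
```

```bash
python3 - <<'E'
from rig import manip, grab_frame
import cv2
f=grab_frame("top"); cv2.imwrite("pics/top2.png",cv2.resize(f["image"][195:345,200:400,::-1],None,fx=4,fy=4))
print(manip.read_state()["position"])
E
```

```text
[0.45699875 0.08945501 0.13802389]
```

View pics/top2.png

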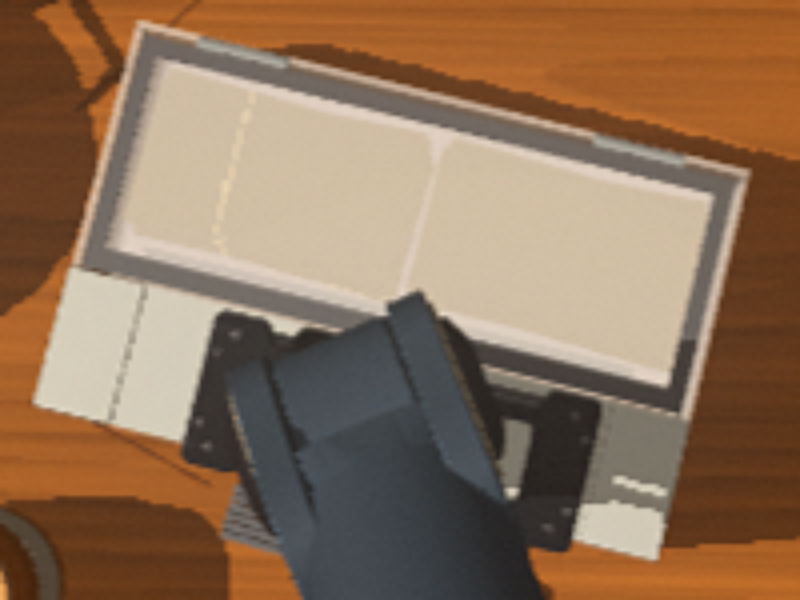

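The gripper straddles the plate with its long side along the deck, and the wrist is clear of the lid's swing. I'll shift 5 mm, then press down gradually.

Emit:
carry_out(
  offset=[
    [0,-0.005,0.005],
    [0,0,0.004],
    [0,0,0.004],
    [0,0,0.003],
    [0,0,0],
  ],
  yaw=[0,0,0,0,0],
  grip=[0,0,0,0,0],
)

```text
clock: 3.9
position: [0.4574, 0.0941, 0.1213]
tool_rot: [0.994, -0.107, -0.0, 0.0]
wrist_force: [-0.3, 0.5, -0.1]
opening: 0.0005
finger_force: 0.0
```

Emit:
carry_out(
  offset=[
    [0,0,0.002],
    [0,0,0.001],
    [0,0,0.001],
    [0,0,0.001],
    [0,0,0],
  ],
  yaw=[0,0,0,0,0],
  grip=[0,0,0,0,0],
)

```text
clock: 4.53
position: [0.4577, 0.0942, 0.1166]
tool_rot: [0.994, -0.107, 0.0, 0.0]
wrist_force: [-0.1, 0.1, 1.5]
opening: 0.0006
finger_force: 1.1
```

It gives (1.5 N at z = 0.1166). Pressing on.

Emit:
carry_out(
  offset=[
    [0,0,0.001],
    [0,0,0.001],
    [0,0,0.001],
    [0,0,0.001],
    [0,0,0],
  ],
  yaw=[0,0,0,0,0],
  grip=[0,0,0,0,0],
)

```text
clock: 5.15
position: [0.4577, 0.0942, 0.1126]
tool_rot: [0.994, -0.107, 0.0, 0.0]
wrist_force: [-0.5, -1.4, 3.4]
opening: 0.0004
finger_force: 1.9
```

```bash
python3 - <<'E'
from rig import manip, grab_frame
import cv2
f=grab_frame("scene"); cv2.imwrite("pics/scene2.png",f["image"][:,:,::-1])
s=manip.read_state();print(s["position"],s["wrist_force"])
E
```

```text
[0.45767951 0.09421966 0.11259941] [-1.41426503 -0.05149753  4.04013203]
```

View pics/scene2.png

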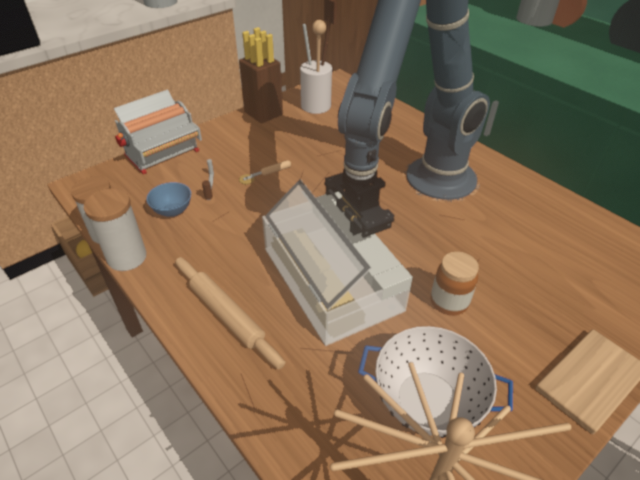

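The lid is swinging up, with its edge around (315,215). I'll let it finish, then retreat.

Emit:
carry_out(
  offset=[
    [0,0,0],
    [0,0,0],
    [0,0,0],
    [0,0,0],
    [0,0,0],
  ],
  yaw=[0,0,0,0,0],
  grip=[0,0,0,0,0],
)

```text
clock: 5.82
position: [0.4577, 0.0942, 0.1126]
tool_rot: [0.994, -0.107, 0.0, 0.0]
wrist_force: [-0.3, -0.5, 4.5]
opening: 0.0004
finger_force: 1.9
```

Emit:
carry_out(
  offset=[
    [0,0,0],
    [0,0,0],
    [0,0,0],
    [0,0,0],
    [0,0,0],
  ],
  yaw=[0,0,0,0,0],
  grip=[0,0,0,0,0],
)

```text
clock: 6.45
position: [0.4577, 0.0942, 0.1126]
tool_rot: [0.994, -0.107, 0.0, 0.0]
wrist_force: [-1.5, -0.2, 3.7]
opening: 0.0007
finger_force: 1.9
```

Emit:
carry_out(
  offset=[
    [0,0,-0.01],
    [0,0,-0.02],
    [0,0,-0.03],
    [0,0,-0.03],
    [0,0,-0.02],
  ],
  yaw=[0,0,0,0,0],
  grip=[0,0,0,0,0],
)

```text
clock: 7.08
position: [0.4577, 0.0946, 0.2241]
tool_rot: [0.994, -0.106, 0.001, -0.0]
wrist_force: [0.4, -0.2, 0.6]
opening: 0.0004
finger_force: 0.0
```

Emit:
carry_out(
  offset=[
    [0,0.03,0],
    [0,0.05,0],
    [0,0.05,0],
    [0,0.05,0],
    [0,0.05,0],
  ],
  yaw=[0,0,0,0,0],
  grip=[0,0,0,0,0],
)

```text
clock: 7.7
position: [0.4083, -0.1317, 0.2229]
tool_rot: [0.994, -0.106, 0.0, -0.0]
wrist_force: [0.4, 0.4, 0.4]
opening: 0.0006
finger_force: 0.0
```

Emit:
carry_out(
  offset=[
    [0,0.04,0],
    [0,0.02,0],
    [0,0,0],
    [0,0,0],
    [0,0,0],
  ],
  yaw=[0,0,0,0,0],
  grip=[0,0,0,0,0],
)

```text
clock: 8.32
position: [0.3966, -0.1879, 0.2226]
tool_rot: [0.994, -0.105, 0.0, -0.0]
wrist_force: [0.3, -0.0, -0.4]
opening: 0.0006
finger_force: 0.0
```

```bash
python3 - <<'E'
from rig import manip, grab_frame
import cv2
f=grab_frame("scene"); cv2.imwrite("pics/scene3.png",f["image"][:,:,::-1])
s=manip.read_state();print(s["position"],s["wrist_force"])
E
```

```text
[ 0.3965248  -0.18806206  0.2225793 ] [-0.57120245 -0.30497814  0.42389724]
```

View pics/scene3.png

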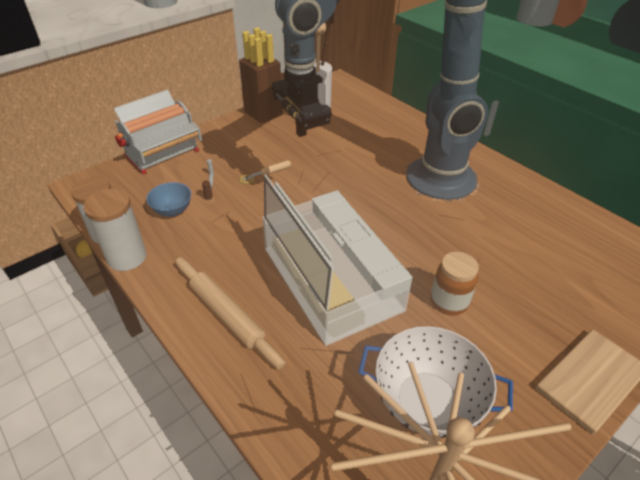

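The lid stands nearly upright (about (297,240)). The arm is clear and nothing else has moved.

```bash
python3 -c "
from rig import manip
print(manip.job_done())"
```

```text
the job is handed in; nothing more can be done
None
```

The catch was found and pressed, the lid sprang open to nearly upright and stayed there, and the job was handed in at about 8 s with the arm clear and nothing else disturbed; I located the plate by its outline in the camera image and confirmed it by touch, rather than feeling along the whole deck.

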